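# Sweep leftover nuts off the vacuum stand into the parts bin

### The job

Clear the leftover hex nuts off the aluminium plate of the low vacuum stand: sweep all four over its edge into the blue parts bin with the fingertips, none into the red scrap bin or onto the bench. Only push them along the plate, never pinch or lift them, and leave the small amber jar, the copper gasket and everything else where it is.

Things in the scene. Friction and masses are not known exactly. Their poses are not given: they have to be found in the camera images.
- stand: fixed wooden stand with a flat aluminium plate, its top 75 mm above the bench, no rims. Origin at bench level under the middle of the plate's clear part; x points away from the robot, y to the left edge (yaw within 13 degrees). Plate: x -120 to +245, y -150 to +150 mm. Nuts start in two bands 62 to 90 mm either side of x = 0, two to a band, 90 mm or more apart; jar and gasket between.
- viewport (a point): steel viewport flange bolted to the far end of the plate, 112 mm across, rising 48 mm above the plate, bolt heads included. This point: the centre of its top glass, 43 mm above the plate, at x = +185, y = 0 mm of the stand. Fixed.
- blue_bin: fixed blue open-topped parts bin, 230 mm along the stand's edge (its x), 125 mm wide (y), 44 mm high, walls 3 mm, parallel to the stand, under its left or right edge (varies), its centre on the stand's y axis, 200 mm out. Its rim lies 31 mm below the plate top and reaches 12 mm in under the plate: nuts pushed over the edge drop in. Origin at the centre of its underside.
- blue_bin_floor (a point): centre of the blue bin's inner floor, 3 mm above the bench; axes as the bin.
- red_bin: fixed red plastic scrap bin of the same size under the other side edge of the stand; no nut belongs in it. Origin at the centre of its underside.
- nut1: one of four loose dark steel M16 hex nuts lying flat on the stand's plate: 24 mm across flats, 27.7 mm across corners, 14 mm high, 16 mm bore, about 34 g; slides freely when pushed. Origin at the centre of its underside, z up along the bore; local x points at a flat.
- nut2: one of four loose dark steel M16 hex nuts lying flat on the stand's plate: 24 mm across flats, 27.7 mm across corners, 14 mm high, 16 mm bore, about 34 g; slides freely when pushed. Origin at the centre of its underside, z up along the bore; local x points at a flat.
- nut3: one of four loose dark steel M16 hex nuts lying flat on the stand's plate: 24 mm across flats, 27.7 mm across corners, 14 mm high, 16 mm bore, about 34 g; slides freely when pushed. Origin at the centre of its underside, z up along the bore; local x points at a flat.
- nut4: one of four loose dark steel M16 hex nuts lying flat on the stand's plate: 24 mm across flats, 27.7 mm across corners, 14 mm high, 16 mm bore, about 34 g; slides freely when pushed. Origin at the centre of its underside, z up along the bore; local x points at a flat.
- jar: small amber glass jar with a red cap standing loose on the plate, 40 mm across, 52 mm high, 70 g. Origin at the centre of its underside. To be left where it is.
- gasket: loose flat copper gasket ring lying on the plate, 48 mm outer and 37 mm inner diameter, 3 mm thick. Origin at the centre of its underside. To be left where it is.
- white_jar: white plastic jar with a red cap on the bench to the left, 64 mm across, 85 mm high. Origin at the centre of its underside. Bystander.
- wrench: steel wrench lying flat on the bench to the left. Bystander.
- screwdriver: screwdriver with a blue handle lying on the bench to the right. Bystander.
- beaker: glass beaker standing on the bench to the right, 70 mm across, 90 mm high. Origin at the centre of its underside. Bystander.

How it is judged:
At the end, for the whole second after the job is handed in: All four nuts lie at rest inside the blue bin (centres within its walls and below 35 mm above the bench); the amber jar stands upright and it and the gasket are within 12 mm of where they started, the white jar, wrench, screwdriver and beaker within 20 mm (x of nut1 in the frame of blue_bin_floor between -0.115 and 0.115 m and y of nut1 in the frame of blue_bin_floor between -0.0625 and 0.0625 m and height (world z) of each of nut1, nut2, nut3, nut4 below 0.035 m and linear speed of each of nut1, nut2, nut3, nut4 below 0.03 m/s and x of nut2 in the frame of blue_bin_floor between -0.115 and 0.115 m and y of nut2 in the frame of blue_bin_floor between -0.0625 and 0.0625 m and x of nut3 in the frame of blue_bin_floor between -0.115 and 0.115 m and y of nut3 in the frame of blue_bin_floor between -0.0625 and 0.0625 m and x of nut4 in the frame of blue_bin_floor between -0.115 and 0.115 m and y of nut4 in the frame of blue_bin_floor between -0.0625 and 0.0625 m and distance of each of jar, gasket from where it was at the start of the episode below 0.012 m and angle between jar's own z axis and vertical below 0.2 rad and distance of each of white_jar, wrench, screwdriver, beaker from where it was at the start of the episode below 0.02 m); the robot touches nothing.
It fails at once if a nut is lifted off the plate (its underside centre more than 20 mm above the plate top) (height (world z) of any of nut1, nut2, nut3, nut4 above 0.095 m).
It fails at once if a nut is pinched or pressed hard (fingers bear on it with more than 15 N) (contact force between any of nut1, nut2, nut3, nut4 and the fingers above 15 N).
It fails at once if the amber jar or the copper gasket is pushed more than 12 mm, or the jar is tipped (distance of any of jar, gasket from where it was at the start of the episode above 0.012 m or angle between jar's own z axis and vertical above 0.2 rad).
It fails at once if another bystander on the bench is moved more than 20 mm (distance of any of white_jar, wrench, screwdriver, beaker from where it was at the start of the episode above 0.02 m).
It also fails if it takes over 72 s, if anything falls off the work surface, if the arm or the gripper's body presses on something with over 40 N, if the wrist force passes 120 N, or if a joint passes its speed limit or range.

### The arm

A 7-joint arm with a two-finger parallel gripper is mounted at the origin on the work surface. World frame = base frame: x ahead of the robot, y to its left, z up, the work surface at z = 0. Lengths are in m, angles in rad, forces in N, time in s.
With the tool pointing down it reaches from about 0.35 to 0.9 m from the base axis. Payload 8.1 kg.
Tool frame: the origin (TCP) lies at the very end of the fingers, on their centre line; the grasp point (between the pads) lies ctrl.grasp_offset behind it (ctrl.grasp_offset is the distance from the TCP to the grasp point, in m); z points along the fingers, y is the line along which they close (so a half turn about z gives the same grasp; the last joint's range is limited). The gripper opens to 92 mm and grips with 3 to 60 N. Pads are 19 mm wide; open, the fingers measure 130 mm over their backs; the gripper's body (75 mm by 190 mm) begins 47 mm behind the grasp point.
Start: joints at [-1.264, 0.434, 0.025, 1.573, -0.012, 1.134, -0.075], TCP at [0.249, 0.573, 0.227] pointing down, gripper open.
Joint ranges: [-2.62, 2.62], [-0.44, 2.09], [-1.27, 1.32], [0.08, 2.57], [-1.32, 4.46], [0.12, 2], [-2.74, 2.74]. Speed limits (rad/s): [2.22, 2.22, 3.01, 3.01, 3.14, 3.14, 3.14].

### API

Orientations are given as a unit quaternion [w, x, y, z].
In Python, from bench import sensors, vision, order, models, ctrl gives the robot as it stands.
- The arm moves only by the tool send_rows, never from a script. Its argument "series" is a list of rows, each an object with "travel": the shift along the tool's x, y, z in cm, a list of three; "roll": the turn about the tool's z in rad; "hand": the opening, from 0 (shut) to 1 (fully open). A call has 1 to 5 rows; each row is the pose to reach, as a shift and turn from the pose commanded when the call began, along the tool's axes at that moment; what a row does not reach only later rows make up. A row lasts 1/8 s, in which the tool goes at most 62.5 mm and 10.7 degrees, less where a joint would pass 70% of its speed; a pose out of reach is approached as far as the arm can. A call with a gripper value outside its range is refused whole. The fingers move at their own pace and stop on an object; "grip_force" is the grip in N (left out, the last holds). Time passes only in rows, so rows that repeat a pose let the fingers close. It gives the time, the measured TCP pose, the force, the opening and the grip force at its end, in the units of the state.
- sensors.observe(): the state, without advancing time (a new reading comes with each control period).
- vision.read_camera(name): name is "side" or "top"; returns a dict with "img" (480x640x3 uint8, red, green, blue), "range_z" (480x640 float32, m along the optical axis (not along the pixel's ray), 0 where there is no reading), "mtx" (3x3 intrinsics, pixels), "position" and "rotation" of the camera in the world. Camera axes: x right, y down, z forward; pixel columns grow to the right and rows downward; lengths in m; the calibration is good to about 2 mm. A picture is of the moment at which its call begins.
- order.finish_job(): hands the job in; it is judged then, once.
Trained networks look in the newest picture that a camera, given by its name, has taken for a name from the list of things; names that differ only in an ending like _2 or _b are one class to them, and where a whole thing is asked for, a point or a joint stands for the part that bears it (a point fixed in the world has none). Each returns a list of dicts, best first, with "score" (0 to 1); they miss things now and then, are a little off and sometimes report something else, mostly with a low value. They report only what shows in the picture. A call takes as long as a camera call.
- models.spot_in(label, camera): "pixel" ([row, column] in pixels, amid what is visible of it).
The state is a dict: "t": time; "joints": joint angles; "dq": joint speeds; "tau": joint torques, N m; "tcp_pos": TCP position; "ee_rot": TCP orientation; "wrist_force": force on the tool from outside, world axes, zero at the start; "ft_torque": the same for the moment, N m; "width": finger opening in m; "grasp_force": force on a finger pad.
Only numpy, scipy, OpenCV 4.12 (cv2) and the standard library are available. Lean on these libraries where they do the work, as an engineer would, in place of code of your own. Each camera call takes 0.05 s, during which the arm holds its last target. There are 200 camera calls.

## Working session

There is one attempt and no reset: what is moved stays moved. The work goes in short steps, Python scripts to look and compute and a tool call to move; the robot and the scene stay as the last step left them, time stands still between calls to the robot, and variables do not carry over. Pictures are saved under pics/ and viewed, at most 10 in all, crops included, and the job is handed in when it is done.

Besides the shell and the picture viewer there is one more tool, called after "Emit:" in YAML: its name, and indented under it one key for each argument. send_rows: Moves the arm, as the interface text tells. Its arguments: {"type":"object","properties":{"series":{"type":"array","items":{"type":"object","properties":{"travel":{"type":"array","items":{"type":"number"}},"roll":{"type":"number"},"hand":{"type":"number"}}}},"grip_force":{"type":"number"}},"required":["series"]}

```bash
mkdir -p pics; cat > h.py <<'E'
import numpy as np, cv2
from bench import sensors, vision, order, models, ctrl
def w(c,r,col,z=None):
    K=np.array(c["mtx"]);R=np.array(c["rotation"]);R=R if R.shape==(3,3) else None
    p=np.array(c["position"]);d=R@np.linalg.inv(K)@np.array([col,r,1.])
    if z is None:
        z0=c["range_z"][int(r),int(col)];return p+d*z0
    return p+d*(z-p[2])/d[2]
E
python3 - <<'E'
from h import *
s=sensors.observe();print(s["t"],s["tcp_pos"],s["ee_rot"],s["width"],ctrl.grasp_offset)
for n in("top","side"):
    c=vision.read_camera(n);cv2.imwrite(f"pics/{n}0.png",c["img"][:,:,::-1])
    print(n,np.shape(c["rotation"]),c["position"])
    np.savez(n+".npz",**{k:c[k] for k in c})
    for l in("nut1","jar","gasket","viewport","blue_bin","blue_bin_floor","red_bin","stand"):
        print(l,[(np.round(d["pixel"]),round(d["score"],2),np.round(w(c,*d["pixel"]),3)) for d in models.spot_in(l,n)])
E
```

```text
0.0 [0.24885114 0.5727604  0.22595334] [-9.36410134e-05  2.03484911e-01  9.79077763e-01 -7.84622057e-04] 0.09192476967966969 0.0188
top (4,) [0.33241808 0.01611795 1.81884446]Traceback (most recent call last):
  File "<stdin>", line 8, in <module>
  File "h.py", line 5, in w
    p=np.array(c["position"]);d=R@np.linalg.inv(K)@np.array([col,r,1.])
                                ~^~~~~~~~~~~~~~~~~
ValueError: matmul: Input operand 0 does not have enough dimensions (has 0, gufunc core with signature (n?,k),(k,m?)->(n?,m?) requires 1)
```

```bash
sed -i 's/^    K=.*/    from scipy.spatial.transform import Rotation as Ro\n    K=np.array(c["mtx"]);R=Ro.from_quat(np.roll(c["rotation"],-1)).as_matrix()/' h.py
python3 - <<'E'
from h import *
for n in("top","side"):
    c=vision.read_camera(n);cv2.imwrite(f"pics/{n}0.png",c["img"][:,:,::-1])
    np.savez(n+".npz",**{k:c[k] for k in c})
    for l in("nut1","jar","gasket","viewport","blue_bin","blue_bin_floor","red_bin","stand"):
        print(l,[(np.round(d["pixel"]),round(d["score"],2),np.round(w(c,*d["pixel"]),3)) for d in models.spot_in(l,n)])
E
```

```text
nut1 [(array([279., 274.]), 0.48, array([0.503, 0.138, 0.075])), (array([233., 278.]), 0.43, array([0.634, 0.124, 0.093])), (array([284., 318.]), 0.37, array([0.487, 0.011, 0.087]))]
jar [(array([254., 286.]), 0.67, array([0.567, 0.101, 0.132]))]
gasket [(array([254., 285.]), 0.71, array([0.567, 0.104, 0.117]))]
viewport [(array([240., 306.]), 0.59, array([0.616, 0.044, 0.07 ]))]
blue_bin [(array([272., 373.]), 0.67, array([ 0.526, -0.151,  0.002]))]
blue_bin_floor [(array([272., 372.]), 0.72, array([ 0.526, -0.151,  0.002]))]
red_bin [(array([249., 238.]), 0.8, array([0.602, 0.252, 0.002]))]
stand [(array([238., 308.]), 0.65, array([0.621, 0.04 , 0.073]))]
nut1 [(array([170., 217.]), 0.7, array([0.443, 0.448, 0.005])), (array([205., 330.]), 0.69, array([0.647, 0.121, 0.076])), (array([213., 275.]), 0.59, array([0.511, 0.137, 0.087])), (array([255., 283.]), 0.5, array([0.486, 0.015, 0.074])), (array([251., 348.]), 0.48, array([ 0.619, -0.043,  0.086]))]
jar [(array([211., 314.]), 0.88, array([0.586, 0.076, 0.118]))]
gasket [(array([255., 320.]), 0.46, array([ 0.562, -0.02 ,  0.076]))]
viewport [(array([236., 340.]), 0.91, array([0.625, 0.011, 0.079]))]
blue_bin [(array([316., 331.]), 0.59, array([ 0.538, -0.137,  0.004]))]
blue_bin_floor [(array([315., 330.]), 0.88, array([ 0.536, -0.132,  0.003]))]
red_bin [(array([181., 289.]), 0.69, array([0.61 , 0.315, 0.01 ]))]
stand [(array([234., 340.]), 0.58, array([0.629, 0.023, 0.073]))]
```

View pics/top0.png

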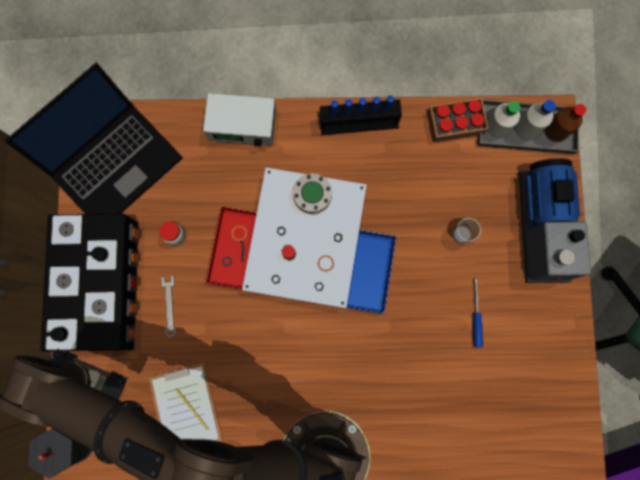

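View pics/side0.png

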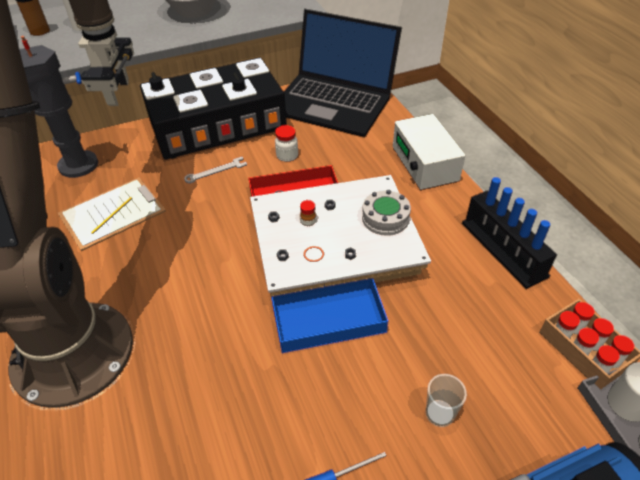

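The top view shows nuts near (row, col) (231,281), (238,338), (286,319) and (279,274), with the jar at (252,289) and the gasket at (263,326). The blue bin is on the right (world -y). The network missed the nut at (238,338), so I'll measure by segmentation.

```bash
cat > m.py <<'E'
from h import *
def plate(c):
    img=c["img"].astype(int)
    poly=None
    g=img.min(2)
    H=np.zeros((480,640))
    vv,uu=np.mgrid[0:480,0:640]
    from scipy.spatial.transform import Rotation as Ro
    R=Ro.from_quat(np.roll(c["rotation"],-1)).as_matrix();K=c["mtx"];p=c["position"]
    d=np.stack([uu,vv,np.ones_like(uu)],-1)@np.linalg.inv(K).T@R.T
    P=p+d*np.array(c["range_z"])[...,None]
    m=((P[...,2]>.06)&(P[...,2]<.16)&(c["range_z"]>0)&(P[...,0]>.35)&(P[...,0]<.95)&(abs(P[...,1])<.3)).astype(np.uint8)
    n,l,st,_=cv2.connectedComponentsWithStats(m);k=1+np.argmax(st[1:,4])
    return (l==k).astype(np.uint8),P
E
python3 - <<'E'
from m import *
c=dict(np.load("top.npz"))
m,P=plate(c)
cn=max(cv2.findContours(m,cv2.RETR_EXTERNAL,cv2.CHAIN_APPROX_NONE)[0],key=cv2.contourArea)
pts=np.array([w(c,q[0][1],q[0][0],.075)[:2] for q in cn],np.float32)
(ct,sz,a)=cv2.minAreaRect(pts);box=cv2.boxPoints((ct,sz,a));print(ct,sz,a,box)
# white-seg too
img=c["img"].astype(int);wm=((img.min(2)>140)&(np.ptp(img,axis=2)<40)).astype(np.uint8)
n,l,st,ce=cv2.connectedComponentsWithStats(wm)
k=l[265,300];cn=cv2.findContours((l==k).astype(np.uint8),cv2.RETR_EXTERNAL,cv2.CHAIN_APPROX_NONE)[0][0]
pts=np.array([w(c,q[0][1],q[0][0],.075)[:2] for q in cn],np.float32)
r=cv2.minAreaRect(pts);print(r,st[k])
yaw=np.radians(min([r[2],r[2]-90],key=abs));print("yaw",yaw)
ux=np.array([np.cos(yaw),np.sin(yaw)]);uy=np.array([-ux[1],ux[0]])
O=np.array(r[0])-.0625*ux;print("O",O,"vp check",O+.185*ux)
sc=w(c,190,312,.118);print("vp seen",sc)
def loc(p):return np.round(1000*np.array([(p[:2]-O)@ux,(p[:2]-O)@uy]),1)
dark=(img.max(2)<120).astype(np.uint8)
hull=cv2.fillPoly(np.zeros((480,640),np.uint8),[cv2.convexHull(cn)],1)
n,l,st,ce=cv2.connectedComponentsWithStats(dark*hull)
for i in range(1,n):
    if st[i,4]>5: print(st[i],ce[i].round(1),loc(w(c,ce[i][1],ce[i][0],.085)),w(c,ce[i][1],ce[i][0],.085).round(3))
red=((img[...,0]-img[...,2]>50)).astype(np.uint8)*hull
n,l,st,ce=cv2.connectedComponentsWithStats(red)
for i in range(1,n):
    if st[i,4]>15: print("red",st[i],ce[i].round(1),loc(w(c,ce[i][1],ce[i][0],.127)),loc(w(c,ce[i][1],ce[i][0],.077)))
cs=dict(np.load("side.npz"))
for q in((205,330),(213,275),(255,283),(251,348)):print("side",loc(w(cs,*q,.085)))
print("side gasket",loc(w(cs,255,314,.077)),"jar",loc(w(cs,206,307,.127)))
big=cv2.resize(c["img"][160:320,200:400,::-1],None,fx=4,fy=4,interpolation=cv2.INTER_CUBIC)[:600]
cv2.imwrite("pics/crop.png",big)
E
```

```text
(0.6297300457954407, 0.04777386784553528) (0.30006831884384155, 0.37236252427101135) 79.4380111694336 [[ 0.4192021  -0.06559141]
 [ 0.78525573 -0.13384517]
 [ 0.840258    0.16113915]
 [ 0.47420436  0.2293929 ]]
((0.6261060833930969, 0.0487198680639267), (0.29946276545524597, 0.3646904230117798), 79.40047454833984) [  243   168   123   140 11105]
yaw -0.18499661828040878
O [0.56467253 0.06021632] vp check [0.74651585 0.02618682]
vp seen [0.75166658 0.02596376 0.118     ]
[307 174   4   5  16] [308.4 176.4] [236.2  19.8] [0.801 0.036 0.085]
[319 176   4   5  16] [320.4 178.2] [236.9 -15.6] [0.795 0.001 0.085]
[301 181  23  23 410] [311.9 191.8] [192.7   1.9] [0.754 0.027 0.085]
[297 182   4   4  14] [298.3 183.5] [210.3  45.1] [0.78  0.066 0.085]
[326 187   4   4  13] [327.6 188.4] [210.6 -41.5] [ 0.764 -0.019  0.085]
[294 194   5   4  15] [295.9 195.5] [174.   45.7] [0.744 0.073 0.085]
[324 199   4   4  13] [325.4 200.4] [174.3 -41.1] [ 0.728 -0.012  0.085]
[296 204  31  10  86] [309.6 209.6] [139.7  -0.7] [0.702 0.034 0.085]
[314 206   4   4  13] [315.4 207.4] [148.9 -16.2] [0.708 0.017 0.085]
[277 227   8   8  28] [280.8 230.4] [65.2 70.2] [0.642 0.117 0.085]
[334 233   8   9  36] [337.8 237.2] [ 73.8 -94.6] [ 0.62  -0.046  0.085]
[284 254  12   7  27] [290.  257.7] [-8.3 30. ] [0.562 0.091 0.085]
[272 275   8   8  23] [275.6 278.5] [-73.9  59.8] [0.503 0.133 0.085]
[315 283   6   4   8] [317.  283.8] [-68.4 -58.7] [0.487 0.015 0.085]
[319 285   4   6   9] [321. 288.] [-78.3 -72. ] [0.474 0.004 0.085]
red [282 245  13  14 142] [288.1 251.6] [ 2.8 35.4] [ 9.4 39. ]
side [67.4 64.4]
side [-67.1  67.4]
side [-70.7 -69. ]
side [ 73.3 -90.1]
side gasket [ -2.1 -77.7] jar [ 5.1 30.2]
```

View pics/crop.png

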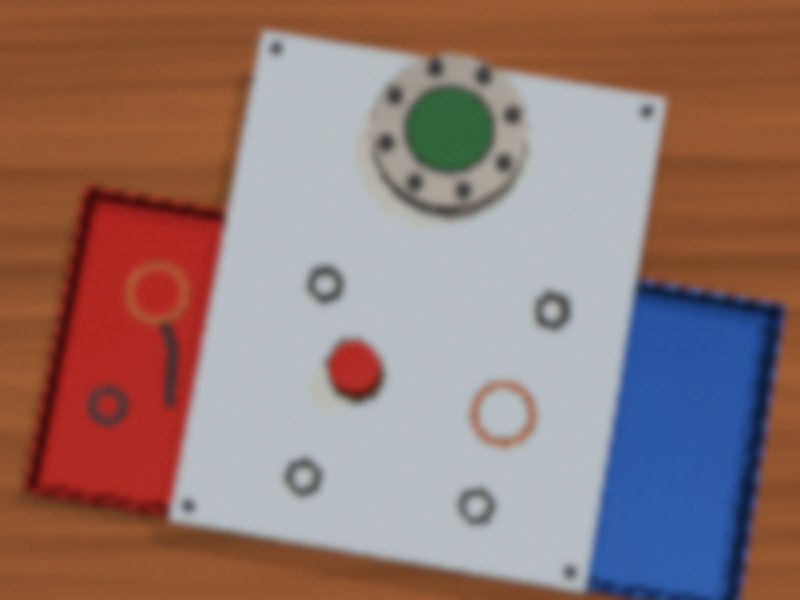

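The crop confirms four nuts. In stand coordinates (x', y', mm) they are A (65,69), B (74,-94), C (-74,61) and D about (-74,-66). The jar is at (3,35) and the gasket at about (0,-80). The blue edge is at y' = -150. I'll push each nut separately along -y' with nearly closed fingers, taking the nut nearest the blue edge first in each band.

```bash
cat > g.py <<'E'
from h import *
import sys
from scipy.spatial.transform import Rotation as Ro
yaw=-.185;O=np.array([.566,.060]);ux=np.array([np.cos(yaw),np.sin(yaw)]);uy=np.array([-ux[1],ux[0]])
s=sensors.observe();R=Ro.from_quat(np.roll(s["ee_rot"],-1)).as_matrix();p=np.array(s["tcp_pos"])
print("t",s["t"],"local",((p[:2]-O)@ux*1e3).round(1),((p[:2]-O)@uy*1e3).round(1),p[2].round(4),"w",s["width"].round(4),s["joints"].round(2) if hasattr(s["joints"],"round") else s["joints"])
a=np.arctan2(R[1,1],R[0,1]);print("roll need",(a-yaw+np.pi)%(2*np.pi)-np.pi)
for q in sys.argv[1:]:
    x,y,z=map(float,q.split(","));t=np.r_[O+(x*ux+y*uy)/1e3,z/1e3]
    print(q,(R.T@(t-p)*100).round(2))
E
python3 g.py 74,-50,200 74,-50,80
```

```text
Traceback (most recent call last):
  File "g.py", line 6, in <module>
    print("t",s["t"],"local",((p[:2]-O)@ux*1e3).round(1),((p[:2]-O)@uy*1e3).round(1),p[2].round(4),"w",s["width"].round(4),s["joints"].round(2) if hasattr(s["joints"],"round") else s["joints"])
                                                                                                       ^^^^^^^^^^^^^^^^
AttributeError: 'float' object has no attribute 'round'
```

```bash
sed -i 's/s\["width"\].round(4)/s["width"]/' g.py
python3 g.py 74,-50,200 74,-50,80
```

```text
t 1.0 local -405.9 446.2 0.2268 w 0.09176350943142988 [-1.26  0.43  0.02  1.57 -0.01  1.13 -0.08]
roll need 1.34587022116105
74,-50,200 [-57.85 -37.66   2.67]
74,-50,80 [-57.85 -37.66  14.67]
```

Emit:
send_rows:
  series:
    - {"travel":[-4.2,-2.7,0],"roll":0.13,"hand":0.1}
    - {"travel":[-8.4,-5.4,0],"roll":0.26,"hand":0.1}
    - {"travel":[-12.6,-8.1,0],"roll":0.39,"hand":0.1}
    - {"travel":[-16.8,-10.8,0],"roll":0.52,"hand":0.1}
    - {"travel":[-21,-13.5,0],"roll":0.65,"hand":0.1}
  grip_force: 20

```text
t: 1.62
tcp_pos: [0.3887, 0.3644, 0.227]
ee_rot: [-0.0, 0.507, 0.862, 0.0]
wrist_force: [0.7, -0.5, -0.1]
width: 0.046
grasp_force: 0.0
```

```bash
python3 g.py 74,-50,200
```

```text
t 1.625 local -230.3 266.6 0.227 w 0.04604990592971889 [-1.03  0.28  0.23  1.81 -0.07  1.05 -0.27]
roll need 0.6916023719293252
74,-50,200 [-43.79   3.25   2.69]
```

Emit:
send_rows:
  series:
    - {"travel":[-4.4,0.3,0.2],"roll":0.14,"hand":0.1}
    - {"travel":[-8.8,0.6,0.4],"roll":0.28,"hand":0.1}
    - {"travel":[-13.2,0.9,0.6],"roll":0.42,"hand":0.1}
    - {"travel":[-17.6,1.2,0.8],"roll":0.56,"hand":0.1}
    - {"travel":[-22,1.5,1.0],"roll":0.69,"hand":0.1}

```text
t: 2.25
tcp_pos: [0.5092, 0.1801, 0.2169]
ee_rot: [-0.0, 0.769, 0.639, 0.0]
wrist_force: [0.0, 0.9, 1.6]
width: 0.0095
grasp_force: 0.0
```

```bash
python3 g.py 74,-50,110
```

```text
t 2.25 local -77.9 107.6 0.2169 w 0.009452117308535665 [-0.79  0.32  0.45  1.82 -0.16  1.04 -0.45]
roll need 0.001723870309783937
74,-50,110 [-15.79  15.16  10.69]
```

Emit:
send_rows:
  series:
    - {"travel":[-3.2,3,0],"roll":0,"hand":0.1}
    - {"travel":[-6.3,6,0],"roll":0,"hand":0.1}
    - {"travel":[-9.5,9.1,0],"roll":0,"hand":0.1}
    - {"travel":[-12.6,12.2,1],"roll":0,"hand":0.1}
    - {"travel":[-15.8,15.2,4],"roll":0,"hand":0.1}

```text
t: 2.88
tcp_pos: [0.6321, -0.0023, 0.1778]
ee_rot: [0.001, 0.767, 0.641, 0.002]
wrist_force: [0.7, 0.3, -0.1]
width: 0.0092
grasp_force: 0.0
```

Emit:
send_rows:
  series:
    - {"travel":[0,0,3],"roll":0,"hand":0.1}
    - {"travel":[0,0,6],"roll":0,"hand":0.1}
    - {"travel":[0,0,8],"roll":0,"hand":0.1}
    - {"travel":[0,0,9],"roll":0,"hand":0.1}
    - {"travel":[0,0,9.4],"roll":0,"hand":0.1}

```text
t: 3.5
tcp_pos: [0.63, -0.0013, 0.0826]
ee_rot: [-0.0, 0.767, 0.641, -0.0]
wrist_force: [-0.4, -0.8, 0.2]
width: 0.009
grasp_force: 0.0
```

```bash
python3 g.py 74,-70,80 74,-165,80; python3 - <<'E'
from h import *
c=vision.read_camera("side");cv2.imwrite("pics/s1.png",c["img"][120:345,200:500,::-1].repeat(2,0).repeat(2,1))
E
```

```text
t 3.5 local 74.2 -48.5 0.0826 w 0.009022492761021515 [-0.37  0.61  0.43  1.74 -0.32  0.86  0.03]
roll need 0.006067942248818348
74,-70,80 [-2.15 -0.03  0.26]
74,-165,80 [-11.65  -0.09   0.26]
```

View pics/s1.png

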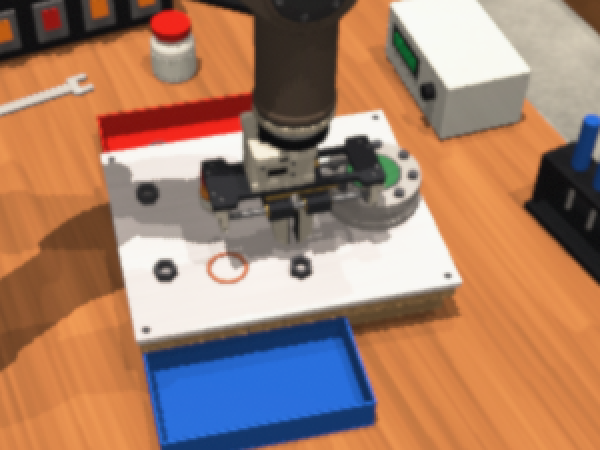

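The fingers, at (295,238) in the crop, are right behind nut B at (300,267). Starting the sweep.

Emit:
send_rows:
  series:
    - {"travel":[-0.7,0,0.25],"roll":0,"hand":0.1}
    - {"travel":[-1.4,0,0.25],"roll":0,"hand":0.1}
    - {"travel":[-2.1,0,0.25],"roll":0,"hand":0.1}
    - {"travel":[-2.8,0,0.25],"roll":0,"hand":0.1}
    - {"travel":[-3.7,0,0.25],"roll":0,"hand":0.1}

```text
t: 4.18
tcp_pos: [0.6234, -0.0381, 0.0804]
ee_rot: [0.0, 0.767, 0.641, 0.0]
wrist_force: [0.3, 0.3, -0.6]
width: 0.0093
grasp_force: 0.2
```

Emit:
send_rows:
  series:
    - {"travel":[-1.2,0,0],"roll":0,"hand":0.1}
    - {"travel":[-2.5,0,0],"roll":0,"hand":0.1}
    - {"travel":[-3.8,0,0],"roll":0,"hand":0.1}
    - {"travel":[-5.1,0,0],"roll":0,"hand":0.1}
    - {"travel":[-6.4,0,0],"roll":0,"hand":0.1}

```text
t: 4.8
tcp_pos: [0.6117, -0.1018, 0.0802]
ee_rot: [0.0, 0.768, 0.641, -0.0]
wrist_force: [-0.5, 1.3, -0.3]
width: 0.0094
grasp_force: 0.0
```

Emit:
send_rows:
  series:
    - {"travel":[-1.0,0,0],"roll":0,"hand":0.1}
    - {"travel":[-1.8,0,0],"roll":0,"hand":0.1}
    - {"travel":[-1.8,0,0],"roll":0,"hand":0.1}
    - {"travel":[-1.8,0,-2],"roll":0,"hand":0.1}
    - {"travel":[-1.8,0,-6],"roll":0,"hand":0.1}

```text
t: 5.42
tcp_pos: [0.6077, -0.1174, 0.1394]
ee_rot: [-0.001, 0.767, 0.641, -0.001]
wrist_force: [0.8, -0.1, -0.0]
width: 0.0092
grasp_force: 0.0
```

```bash
python3 g.py 65,115,150; python3 - <<'E'
from h import *
c=vision.read_camera("side");cv2.imwrite("pics/s2.png",c["img"][120:345,200:500,::-1].repeat(2,0).repeat(2,1))
E
```

```text
t 5.425 local 73.6 -166.7 0.1394 w 0.009172464772925437 [-0.2   0.53  0.46  1.72 -0.28  0.96  0.18]
roll need 0.0068595804737849875
65,115,150 [28.17 -0.67 -1.06]
```

View pics/s2.png

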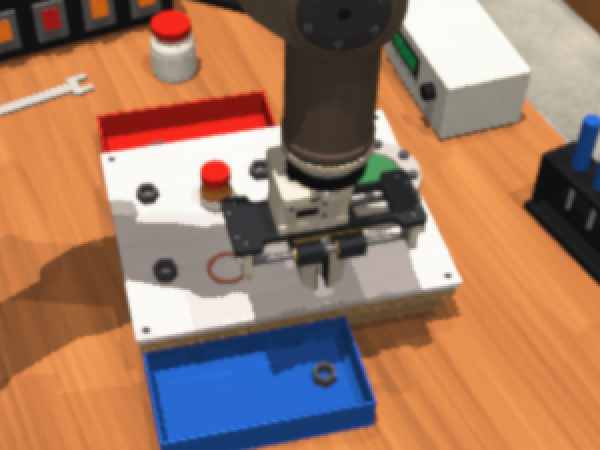

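Nut B is in the blue bin at (324,374) in the crop. Next is A.

Emit:
send_rows:
  series:
    - {"travel":[5.6,-0.2,-1],"roll":0,"hand":0.1}
    - {"travel":[11.2,-0.4,-1],"roll":0,"hand":0.1}
    - {"travel":[16.8,-0.6,-1],"roll":0,"hand":0.1}
    - {"travel":[22.4,-0.7,-1],"roll":0,"hand":0.1}
    - {"travel":[28,-0.7,-1],"roll":0,"hand":0.1}

```text
t: 6.1
tcp_pos: [0.6517, 0.161, 0.1503]
ee_rot: [-0.0, 0.767, 0.641, 0.0]
wrist_force: [0.9, -0.8, -0.1]
width: 0.0093
grasp_force: 0.0
```

Emit:
send_rows:
  series:
    - {"travel":[0,0,1],"roll":0,"hand":0.1}
    - {"travel":[0,0,4],"roll":0,"hand":0.1}
    - {"travel":[0,0,6],"roll":0,"hand":0.1}
    - {"travel":[0,0,6.9],"roll":0,"hand":0.1}
    - {"travel":[0,0,6.9],"roll":0,"hand":0.1}

```text
t: 6.72
tcp_pos: [0.6516, 0.1579, 0.0809]
ee_rot: [-0.0, 0.768, 0.641, -0.0]
wrist_force: [0.1, -0.4, 0.4]
width: 0.0093
grasp_force: 0.0
```

```bash
python3 g.py 66,92,80
```

```text
t 6.725 local 66.1 112.0 0.0809 w 0.009333777151390594 [-0.58  0.67  0.41  1.63 -0.32  0.91 -0.22]
roll need 0.0054006386524867445
66,92,80 [-2.   -0.02  0.09]
```

Emit:
send_rows:
  series:
    - {"travel":[-0.7,0,0.1],"roll":0,"hand":0.1}
    - {"travel":[-1.4,0,0.1],"roll":0,"hand":0.1}
    - {"travel":[-2.1,0,0.1],"roll":0,"hand":0.1}
    - {"travel":[-2.8,0,0.1],"roll":0,"hand":0.1}
    - {"travel":[-3.7,0,0.1],"roll":0,"hand":0.1}

```text
t: 7.35
tcp_pos: [0.6451, 0.1215, 0.0803]
ee_rot: [-0.0, 0.767, 0.641, 0.0]
wrist_force: [0.7, 0.6, 0.4]
width: 0.0094
grasp_force: 0.1
```

Emit:
send_rows:
  series:
    - {"travel":[-1.2,0,0],"roll":0,"hand":0.1}
    - {"travel":[-2.5,0,0],"roll":0,"hand":0.1}
    - {"travel":[-3.8,0,0],"roll":0,"hand":0.1}
    - {"travel":[-5.1,0,0],"roll":0,"hand":0.1}
    - {"travel":[-6.4,0,0],"roll":0,"hand":0.1}

```text
t: 7.98
tcp_pos: [0.6335, 0.0579, 0.0802]
ee_rot: [0.0, 0.768, 0.641, 0.0]
wrist_force: [-0.1, -0.1, 0.3]
width: 0.0092
grasp_force: 0.1
```

Emit:
send_rows:
  series:
    - {"travel":[-1.3,0,0],"roll":0,"hand":0.1}
    - {"travel":[-2.6,0,0],"roll":0,"hand":0.1}
    - {"travel":[-3.9,0,0],"roll":0,"hand":0.1}
    - {"travel":[-5.2,0,0],"roll":0,"hand":0.1}
    - {"travel":[-6.5,0,0],"roll":0,"hand":0.1}

```text
t: 8.6
tcp_pos: [0.622, -0.0059, 0.0802]
ee_rot: [0.0, 0.767, 0.641, 0.0]
wrist_force: [0.4, 0.2, 0.9]
width: 0.0091
grasp_force: 0.1
```

Emit:
send_rows:
  series:
    - {"travel":[-1.3,0,0],"roll":0,"hand":0.1}
    - {"travel":[-2.6,0,0],"roll":0,"hand":0.1}
    - {"travel":[-3.9,0,0],"roll":0,"hand":0.1}
    - {"travel":[-5.2,0,0],"roll":0,"hand":0.1}
    - {"travel":[-6.5,0,0],"roll":0,"hand":0.1}

```text
t: 9.22
tcp_pos: [0.6104, -0.0698, 0.0802]
ee_rot: [-0.0, 0.768, 0.641, 0.0]
wrist_force: [-0.4, -0.6, 0.4]
width: 0.0091
grasp_force: 0.1
```

Emit:
send_rows:
  series:
    - {"travel":[-1.2,0,0],"roll":0,"hand":0.1}
    - {"travel":[-2.4,0,0],"roll":0,"hand":0.1}
    - {"travel":[-3.6,0,0],"roll":0,"hand":0.1}
    - {"travel":[-4.7,0,0],"roll":0,"hand":0.1}
    - {"travel":[-4.9,0,0],"roll":0,"hand":0.1}

```text
t: 9.85
tcp_pos: [0.6016, -0.1185, 0.0803]
ee_rot: [0.0, 0.768, 0.64, -0.0]
wrist_force: [-0.7, 0.6, 0.2]
width: 0.0092
grasp_force: 0.0
```

Emit:
send_rows:
  series:
    - {"travel":[0,0,-2],"roll":0,"hand":0.1}
    - {"travel":[0,0,-6],"roll":0,"hand":0.1}
    - {"travel":[2,-2,-9],"roll":0,"hand":0.1}
    - {"travel":[5,-6,-9],"roll":0,"hand":0.1}
    - {"travel":[8,-10,-9],"roll":0,"hand":0.1}

```text
t: 10.48
tcp_pos: [0.5171, -0.0193, 0.1706]
ee_rot: [0.0, 0.767, 0.641, 0.001]
wrist_force: [-0.7, 0.0, -0.1]
width: 0.0093
grasp_force: 0.0
```

```bash
python3 g.py -74,-20,150; python3 - <<'E'
from h import *
c=vision.read_camera("side");cv2.imwrite("pics/s3.png",c["img"][120:345,200:500,::-1].repeat(2,0).repeat(2,1))
E
```

```text
t 10.475 local -33.5 -86.9 0.1706 w 0.009342598081152776 [-0.42  0.33  0.46  1.93 -0.18  0.91 -0.05]
roll need 0.006345853367033527
-74,-20,150 [ 6.71 -4.01  2.06]
```

View pics/s3.png

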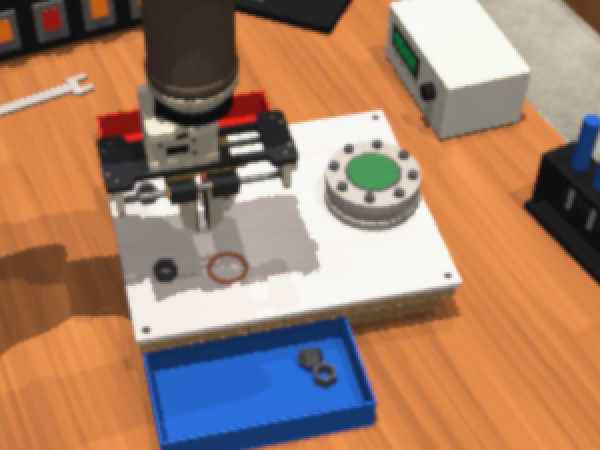

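Nuts A and B are both in the blue bin. Next is D.

Emit:
send_rows:
  series:
    - {"travel":[3.3,-2,0],"roll":0,"hand":0.1}
    - {"travel":[6.7,-3.9,0],"roll":0,"hand":0.1}
    - {"travel":[6.7,-3.9,2],"roll":0,"hand":0.1}
    - {"travel":[6.7,-3.9,5],"roll":0,"hand":0.1}
    - {"travel":[6.7,-3.9,7],"roll":0,"hand":0.1}

```text
t: 11.15
tcp_pos: [0.491, 0.0527, 0.0992]
ee_rot: [-0.0, 0.767, 0.641, -0.0]
wrist_force: [0.1, 0.0, -0.2]
width: 0.009
grasp_force: 0.0
```

```bash
python3 g.py -73,-30,80
```

```text
t 11.15 local -72.4 -21.0 0.0992 w 0.009010610034023073 [-0.52  0.4   0.4   2.06 -0.23  0.73 -0.16]
roll need 0.0070052715092594475
-73,-30,80 [-0.9  -0.07  1.92]
```

Emit:
send_rows:
  series:
    - {"travel":[0,0,1],"roll":0,"hand":0.1}
    - {"travel":[0,0,1.9],"roll":0,"hand":0.1}
    - {"travel":[-0.7,0,1.9],"roll":0,"hand":0.1}
    - {"travel":[-1.4,0,1.9],"roll":0,"hand":0.1}
    - {"travel":[-2.1,0,1.9],"roll":0,"hand":0.1}

```text
t: 11.78
tcp_pos: [0.4877, 0.0308, 0.0817]
ee_rot: [0.0, 0.768, 0.641, 0.0]
wrist_force: [0.2, 0.2, 0.2]
width: 0.0092
grasp_force: 0.1
```

Emit:
send_rows:
  series:
    - {"travel":[-0.7,0,0],"roll":0,"hand":0.1}
    - {"travel":[-1.5,0,0],"roll":0,"hand":0.1}
    - {"travel":[-2.6,0,0],"roll":0,"hand":0.1}
    - {"travel":[-3.9,0,0],"roll":0,"hand":0.1}
    - {"travel":[-5.2,0,0],"roll":0,"hand":0.1}

```text
t: 12.4
tcp_pos: [0.4781, -0.0207, 0.0812]
ee_rot: [0.0, 0.768, 0.641, -0.0]
wrist_force: [-0.3, 0.4, 0.1]
width: 0.0092
grasp_force: 0.1
```

Emit:
send_rows:
  series:
    - {"travel":[-1.3,0,0],"roll":0,"hand":0.1}
    - {"travel":[-2.6,0,0],"roll":0,"hand":0.1}
    - {"travel":[-3.9,0,0],"roll":0,"hand":0.1}
    - {"travel":[-5.2,0,0],"roll":0,"hand":0.1}
    - {"travel":[-6.5,0,0],"roll":0,"hand":0.1}

```text
t: 13.02
tcp_pos: [0.4665, -0.0845, 0.0812]
ee_rot: [-0.0, 0.768, 0.641, -0.0]
wrist_force: [0.1, -0.4, 0.7]
width: 0.0091
grasp_force: 0.0
```

Emit:
send_rows:
  series:
    - {"travel":[-1.0,0,0],"roll":0,"hand":0.1}
    - {"travel":[-1.0,0,0],"roll":0,"hand":0.1}
    - {"travel":[-1.0,0,-2],"roll":0,"hand":0.1}
    - {"travel":[-1.0,0,-6],"roll":0,"hand":0.1}
    - {"travel":[3,0,-7],"roll":0,"hand":0.1}

```text
t: 13.65
tcp_pos: [0.4732, -0.0559, 0.1535]
ee_rot: [0.001, 0.769, 0.639, 0.001]
wrist_force: [1.5, 0.7, -0.4]
width: 0.009
grasp_force: 0.0
```

```bash
python3 g.py -73,110,150
```

```text
t 13.65 local -69.9 -131.0 0.1535 w 0.009038326424415091 [-0.35  0.29  0.44  2.05 -0.16  0.84  0.  ]
roll need 0.0011588129548862902
-73,110,150 [24.1  -0.28  0.35]
```

Emit:
send_rows:
  series:
    - {"travel":[4.8,0,0],"roll":0,"hand":0.1}
    - {"travel":[9.6,0,0],"roll":0,"hand":0.1}
    - {"travel":[14.4,0,0],"roll":0,"hand":0.1}
    - {"travel":[19.2,0,0],"roll":0,"hand":0.1}
    - {"travel":[23.8,0,0],"roll":0,"hand":0.1}

```text
t: 14.28
tcp_pos: [0.5142, 0.1825, 0.1512]
ee_rot: [-0.0, 0.767, 0.641, 0.0]
wrist_force: [-0.2, 0.0, -0.0]
width: 0.0094
grasp_force: 0.0
```

Emit:
send_rows:
  series:
    - {"travel":[0,0,1],"roll":0,"hand":0.1}
    - {"travel":[0,0,4],"roll":0,"hand":0.1}
    - {"travel":[0,0,6],"roll":0,"hand":0.1}
    - {"travel":[0,0,7],"roll":0,"hand":0.1}
    - {"travel":[0,0,7],"roll":0,"hand":0.1}

```text
t: 14.9
tcp_pos: [0.514, 0.1796, 0.0808]
ee_rot: [-0.0, 0.768, 0.641, -0.001]
wrist_force: [0.1, 0.5, 0.0]
width: 0.0092
grasp_force: 0.0
```

```bash
python3 g.py -72,90,80; python3 - <<'E'
from h import *
c=vision.read_camera("side");cv2.imwrite("pics/s4.png",c["img"][120:345,200:500,::-1].repeat(2,0).repeat(2,1))
E
```

```text
t 14.9 local -73.1 108.0 0.0808 w 0.009243287595398697 [-0.67  0.49  0.33  1.95 -0.22  0.74 -0.39]
roll need 0.005394870779931171
-72,90,80 [-1.8   0.1   0.08]
```

View pics/s4.png

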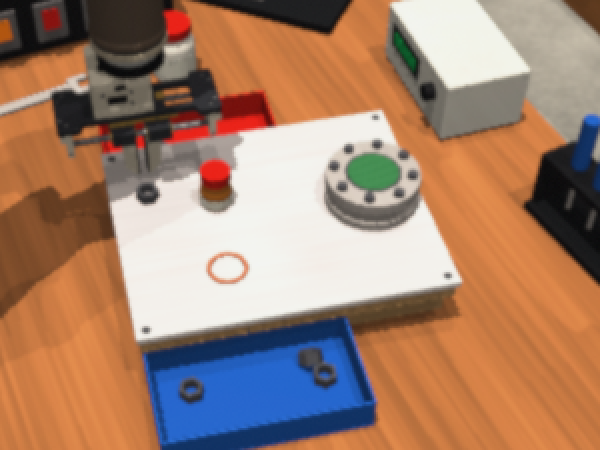

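Three nuts are now in the blue bin. The fingers are at the left edge, behind nut C at (148,193) in the crop.

Emit:
send_rows:
  series:
    - {"travel":[-0.7,0,0.1],"roll":0,"hand":0.1}
    - {"travel":[-1.4,0,0.1],"roll":0,"hand":0.1}
    - {"travel":[-2.1,0,0.1],"roll":0,"hand":0.1}
    - {"travel":[-2.8,0,0.1],"roll":0,"hand":0.1}
    - {"travel":[-3.5,0,0.1],"roll":0,"hand":0.1}

```text
t: 15.58
tcp_pos: [0.5081, 0.1452, 0.0803]
ee_rot: [-0.0, 0.768, 0.641, 0.0]
wrist_force: [-0.2, 1.2, -0.4]
width: 0.009
grasp_force: 0.1
```

Emit:
send_rows:
  series:
    - {"travel":[-1.0,0,0],"roll":0,"hand":0.1}
    - {"travel":[-2.2,0,0],"roll":0,"hand":0.1}
    - {"travel":[-3.5,0,0],"roll":0,"hand":0.1}
    - {"travel":[-4.8,0,0],"roll":0,"hand":0.1}
    - {"travel":[-6.1,0,0],"roll":0,"hand":0.1}

```text
t: 16.2
tcp_pos: [0.4971, 0.0846, 0.0802]
ee_rot: [0.0, 0.768, 0.641, -0.0]
wrist_force: [-0.2, -0.2, 0.2]
width: 0.0093
grasp_force: 0.1
```

Emit:
send_rows:
  series:
    - {"travel":[-1.3,0,0],"roll":0,"hand":0.1}
    - {"travel":[-2.6,0,0],"roll":0,"hand":0.1}
    - {"travel":[-3.9,0,0],"roll":0,"hand":0.1}
    - {"travel":[-5.2,0,0],"roll":0,"hand":0.1}
    - {"travel":[-6.5,0,0],"roll":0,"hand":0.1}

```text
t: 16.82
tcp_pos: [0.4856, 0.0208, 0.0802]
ee_rot: [0.0, 0.767, 0.641, 0.0]
wrist_force: [0.1, 0.6, 0.7]
width: 0.0092
grasp_force: 0.1
```

Emit:
send_rows:
  series:
    - {"travel":[-1.3,0,0],"roll":0,"hand":0.1}
    - {"travel":[-2.6,0,0],"roll":0,"hand":0.1}
    - {"travel":[-3.9,0,0],"roll":0,"hand":0.1}
    - {"travel":[-5.2,0,0],"roll":0,"hand":0.1}
    - {"travel":[-6.5,0,0],"roll":0,"hand":0.1}

```text
t: 17.45
tcp_pos: [0.474, -0.0431, 0.0802]
ee_rot: [0.0, 0.768, 0.641, 0.0]
wrist_force: [0.2, -0.0, -0.4]
width: 0.0092
grasp_force: 0.1
```

Emit:
send_rows:
  series:
    - {"travel":[-1.3,0,0],"roll":0,"hand":0.1}
    - {"travel":[-2.6,0,0],"roll":0,"hand":0.1}
    - {"travel":[-3.9,0,0],"roll":0,"hand":0.1}
    - {"travel":[-5,0,0],"roll":0,"hand":0.1}
    - {"travel":[-5,0,0],"roll":0,"hand":0.1}

```text
t: 18.08
tcp_pos: [0.4651, -0.0925, 0.0803]
ee_rot: [0.0, 0.768, 0.64, -0.0]
wrist_force: [1.0, 0.7, 0.1]
width: 0.0094
grasp_force: 0.0
```

Emit:
send_rows:
  series:
    - {"travel":[0,0,-2],"roll":0,"hand":0.1}
    - {"travel":[0,0,-6],"roll":0,"hand":0.1}
    - {"travel":[3,0,-10],"roll":0,"hand":0.1}
    - {"travel":[7,0,-11],"roll":0,"hand":0.1}
    - {"travel":[7,0,-11],"roll":0,"hand":0.1}

```text
t: 18.7
tcp_pos: [0.4788, -0.0188, 0.1911]
ee_rot: [0.0, 0.766, 0.643, 0.001]
wrist_force: [-0.1, -0.7, -0.6]
width: 0.0094
grasp_force: 0.0
```

```bash
python3 g.py; python3 - <<'E'
from h import *
c=vision.read_camera("side");cv2.imwrite("pics/s5.png",c["img"][120:345,200:500,::-1].repeat(2,0).repeat(2,1))
E
```

```text
t 18.7 local -71.2 -93.5 0.1911 w 0.0093636362170793 [-0.38  0.24  0.37  1.99 -0.11  0.93 -0.12]
roll need 0.011868952892236884
```

View pics/s5.png

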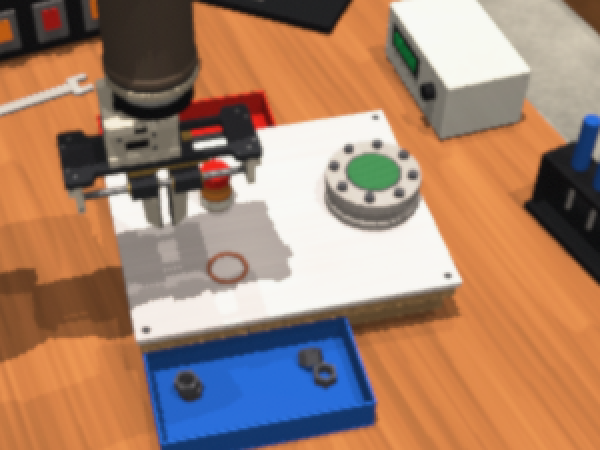

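The plate is clear, with the jar and gasket unmoved. C seems to have landed on D, at about (187,386) in the crop. I'll check the heights in the bin before handing in.

```bash
python3 - <<'E'
from h import *
c=vision.read_camera("side")
for n,r0,c0 in(("CD",313,293),("A",299,355),("B",307,362)):
    z=[w(c,r,q) for r in range(r0-8,r0+9) for q in range(c0-8,c0+9)]
    print(n,"max z",np.percentile([p[2] for p in z],[50,90,98]).round(3),w(c,r0,c0).round(3))
print(order.finish_job())
E
```

```text
CD max z [0.014 0.031 0.034] [ 0.459 -0.112  0.028]
A max z [0.007 0.025 0.029] [ 0.599 -0.127  0.023]
B max z [0.006 0.019 0.023] [ 0.61  -0.142  0.006]
the job is handed in; nothing more can be done
None
```

All four nuts were swept into the blue bin (C came to rest on top of D, below the 35 mm limit), the amber jar and gasket look unmoved in the last picture, and the job is handed in; no verdict came back.

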